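# Open the tandoor's gas valve with the hex key

## Task

The tandoor's pilot is lit: take the steel hex T-key off the rack, feel for the hex socket down inside the brass gas valve, and turn it anticlockwise (seen from above) all the way to its stop so that the gas is fully open. Leave the key standing upright, fully home in the valve, as is done while the gas is on, and do not disturb anything else on the ledge.

Things in the scene. Friction and masses are not known exactly. Their poses are not given: they have to be found in the camera images.
- gas_key: Steel T-shaped hex key, 160 mm tall, 0.3 to 0.5 kg. Origin: centre of the underside of its cross-bar; z up along the key, y along the bar. Square bar, 18 mm wide and high (z 0 to 18 mm), 125 mm long, ends sleeved yellow; on it a square head to turn it by, 26 x 26 mm, z 18 to 50 mm, its sides along x and y. Below, a 15 mm round shank to z = -62 mm, then the hexagon to z = -110 mm. It hangs upright; it also stands by itself in the valve.
- key_tip (a point): Centre of the key's lower end face, 110 mm below the key's origin. The hexagon above it is 48 mm long, 24 mm across flats and 27.7 mm across corners, its last 4 mm slimmer (21.5 mm across flats, so that this end enters the socket at any angle and the shoulder above it then rests on the spindle's face until the flats agree). Two of its flats face the key's +x and -x.
- rack: Fixed steel hanging rack, origin at the centre of its foot: two parallel rods, 8 mm thick, 52 mm clear between them, along its x axis for 250 mm, their tops 128 mm above the ledge, open above; a 270 x 130 mm drip tray below. The key's and the masher's bars lie across them, some 45 mm to either side of its middle; either may be at either end.
- valve: Fixed brass gas valve, a yellow pipe (23 mm thick, 24 mm high at its axis) leaving along its +y to the tandoor. Origin: centre of its 106 mm round foot flange on the ledge, z up. On top an upright round bonnet, 66 mm across, 94 mm high, with a well of 34 mm bore. In the bottom of the well is the dark face of the spindle with the hex socket in it.
- well_mouth (a point): Centre of the well's lip at the top of the bonnet, 94 mm above the ledge, on the spindle's axis. The lip flares to 42 mm; below it the bore is 34 mm. The spindle's face lies 20 mm below this point.
- socket_floor (a point): Centre of the hex socket's floor, 52 mm above the ledge, on the spindle's axis: the key's lower end is here when fully home. The socket is 26 mm across flats, 22 mm deep. The angle of its flats is not marked: find it by touch, the key resting lightly on the spindle's face and turned (it repeats every 60 degrees and enters within some 8 degrees either side) until it drops in.
- spindle (a joint): Turn of the valve spindle, rad: 0 shut, grows anticlockwise seen from above, 4.71 (three quarters of a turn) fully open at a hard stop. Starts at 0 to 0.8, turns stiffly (0.15 N m), stays where left. The key has 0.17 rad of play either way. A white pointer with a red end, under the bonnet, turns with it from the flange's red mark (shut) to the green one (open).
- masher: Bystander: steel masher with a wooden T-handle (22 x 110 mm bar) hanging on the rack beside the key, a 72 mm disc 96 mm below the bar. Origin: centre of the underside of its bar. y along the bar.
- canister: Bystander: tall closed steel flour canister, 93 mm across, 194 mm high, standing between rack and valve. Origin: centre of its underside.
- thali: Bystander: steel plate 260 mm across, 22 mm high. Origin: centre of its underside.
- katori: Bystander: empty steel bowl 84 mm across, 38 mm high, standing in the thali. Origin: centre of its underside.
- belan: Bystander: wooden rolling pin, 330 mm long, 44 mm thick, lying along its y axis. Origin: under its middle.
- chimta: Bystander: flat steel tongs, 290 mm long, 14 mm high, lying along their y axis. Origin: under their middle.
- casserole: Bystander: closed green plastic casserole with a push-button hinged lid, 220 mm across, 126 mm high. Origin: centre of its underside.

How it is judged:
On the way, in this order (a step that is already met when the one before it is completed fails the run):
1. the key's hexagon is home in the socket of the still nearly shut valve (z of key_tip in the frame of valve below 0.057 m and horizontal distance between key_tip and socket_floor below 0.004 m and angle between gas_key's own z axis and vertical below 0.12 rad and value of joint spindle below 1.2 rad), for 0.2 s.
2. the valve is half open, turned with the key in its socket (z of key_tip in the frame of valve below 0.057 m and horizontal distance between key_tip and socket_floor below 0.004 m and value of joint spindle between 2.4 and 3.6 rad), for 0.05 s.
At the end, for the whole second after the job is handed in: The spindle is fully open (within 0.2 rad of its stop at 4.71), the key stands released and at rest in the socket, its lower end within 5 mm of the socket's floor and 4 mm of its axis, leaning less than 0.12 rad (value of joint spindle above 4.5 rad and z of key_tip in the frame of valve below 0.057 m and horizontal distance between key_tip and socket_floor below 0.004 m and angle between gas_key's own z axis and vertical below 0.12 rad and linear speed of gas_key below 0.02 m/s); the robot touches nothing.
It fails at once if the hanging masher is shifted by more than 25 mm (distance of masher from where it was at the start of the episode above 0.025 m).
It fails at once if the flour canister is shifted by more than 25 mm (distance of canister from where it was at the start of the episode above 0.025 m).
It fails at once if the thali or its katori is shifted by more than 25 mm (distance of any of thali, katori from where it was at the start of the episode above 0.025 m).
It fails at once if the belan or the chimta is shifted by more than 25 mm (distance of any of belan, chimta from where it was at the start of the episode above 0.025 m).
It fails at once if the casserole is shifted by more than 25 mm (distance of casserole from where it was at the start of the episode above 0.025 m).
It also fails if it takes over 72 s, if anything falls off the work surface, if the arm or the gripper's body presses on something with over 40 N, if the wrist force passes 120 N, or if a joint passes its speed limit or range.

## Robot

A 7-joint arm with a two-finger parallel gripper is mounted at the origin on the work surface. World frame = base frame: x ahead of the robot, y to its left, z up, the work surface at z = 0. Lengths are in m, angles in rad, forces in N, time in s.
With the tool pointing down it reaches from about 0.4 to 0.85 m from the base axis. Payload 4.5 kg.
Tool frame: the origin (TCP) lies at the very end of the fingers, on their centre line; the grasp point (between the pads) lies behind it (r.grip_depth is the z of the grasp point in the tool frame, in m); z points along the fingers, y is the direction in which the jaws open and shut (so a half turn about z gives the same grasp; the last joint's range is limited). The gripper opens to 88 mm and grips with 3 to 60 N. Pads are 18 mm wide; open, the fingers measure 123 mm over their backs; the gripper's body (75 mm by 187 mm) begins 45 mm behind the grasp point.
Start: joints at [1.292, 0.689, -0.195, 1.565, 0.157, 0.902, -0.215], TCP at [0.192, -0.595, 0.239] pointing down, gripper open.
Joint ranges: [-3.01, 3.01], [-0.46, 2.08], [-1.47, 1.51], [0.13, 2.56], [-1, 4.14], [0.04, 2.09], [-2.66, 2.66]. Speed limits (rad/s): [2.57, 2.57, 3.14, 3.14, 3.14, 3.14, 3.14].

## Interface

Orientations are given as a unit quaternion [x, y, z, w].
In Python, from plant import sensors, cams, r gives the robot as it stands. The module is installed in compiled form; this text tells all that it offers.
- The arm moves only by the tool drive_tool, never from a script. Its argument "series" is a list that holds one entry, the list of rows, each a list of 5 numbers: the shift along the world's x, y, z in mm, then the turn about the world's z in rad, then the finger opening in mm, from 0 to 88.1. A call has 1 to 10 rows; each row shifts and turns the commanded pose from where the row before left it; what a row does not reach is not made up. A row lasts 1/10 s, in which the tool goes at most 50 mm and 8.59 degrees, less where a joint would pass 70% of its speed; a pose out of reach is approached as far as the arm can. A call with a gripper value outside its range is refused whole. The fingers move at their own pace and stop on an object; "force" is the grip in N (left out, the last holds). Time passes only in rows, so rows that do not move let the fingers close. It gives the time, the measured TCP pose, the force and the opening at its end, in the units of the state.
- sensors.get_state(): the state, without advancing time (a new reading comes with each control period).
- cams.snapshot(name): name is "scene" or "top" or "wrist"; returns the picture (400x640x3 uint8, blue, green, red); there is no depth.
- cams.camera_model(name): a dict with "fx", "fy", "cx", "cy" (pixels), "distortion" ([k1, k2, p1, p2, k3] as OpenCV has them; the pictures are not rectified), "camera_from_world" (4x4, takes a point from world to camera coordinates). Camera axes: x right, y down, z forward; pixel columns grow to the right and rows downward; lengths in m; the calibration is good to about 2 mm. A picture is of the moment at which its call begins: read the wrist's pose just before it. camera_model takes no time and is no camera call; for the wrist camera it gives the pose at the moment of the call.
- r.finish_job(): hands the job in, once; it reports no verdict.
Trained networks look in the newest picture that a camera, given by its name, has taken for a name from the list of things; names that differ only in an ending like _2 or _b are one class to them, and where a whole thing is asked for, a point or a joint stands for the part that bears it (a point fixed in the world has none). Each returns a list of dicts, best first, with "confidence" (0 to 1); they miss things now and then, are a little off and sometimes report something else, mostly with a low value. They report only what shows in the picture. A call takes as long as a camera call.
- cams.trace(camera, name): "mask" (400x640 bool, what is visible of it) and "at" ([column, row] in pixels, amid what is visible of it).
- cams.mark_of(camera, name): "at" ([column, row] in pixels: a listed point, or the origin of a listed thing).
The state is a dict: "clock": time; "q": joint angles; "qd": joint speeds; "joint_torque": joint torques, N m; "tool_pos": TCP position; "eef_rot": TCP orientation; "contact_force": force on the tool from outside, world axes, zero at the start; "moment": the same for the moment, N m; "opening": opening from 0.0 (shut) to 1.0 (fully open).
Only numpy, scipy, OpenCV 4.12 (cv2) and the standard library are available. Lean on these libraries where they do the work, as an engineer would, in place of code of your own. Each camera call takes 0.05 s, during which the arm holds its last target.

## Working session

There is one attempt and no reset: what is moved stays moved. The work goes in short steps, Python scripts to look and compute and a tool call to move; the robot and the scene stay as the last step left them, time stands still between calls to the robot, and variables do not carry over. Pictures are saved under pics/ and viewed, and the job is handed in when it is done.

Besides the shell and the picture viewer there is one more tool, called after "Emit:" as name(argument=value, ...), one argument or row to a line, values as JSON. drive_tool: Moves the arm, as the interface text tells. Its arguments: {"type":"object","properties":{"series":{"type":"array","items":{"type":"array","items":{"type":"array","items":{"type":"number"}}}},"force":{"type":"number"}},"required":["series"]}

```bash
mkdir -p pics; ls; python3 - <<'E'
from plant import sensors, cams, r
import cv2
print(sensors.get_state()); print(r.grip_depth)
for c in ["scene","top"]:
    im=cams.snapshot(c); cv2.imwrite(f"pics/{c}0.png",im)
    m=cams.camera_model(c); print(c,m)
    for n in ["gas_key","key_tip","well_mouth","valve","rack","masher","canister"]:
        for d in cams.mark_of(c,n)[:2]: print(c,n,d)
E
```

```text
pics
{'clock': 0.0, 'q': array([ 1.2918249 ,  0.68996075, -0.1945253 ,  1.56631848,  0.15726133,
        0.902525  , -0.21508853]), 'qd': array([ 0.00093358,  0.00066061, -0.00037357, -0.00021008, -0.00100643,
       -0.00033885, -0.00078781]), 'joint_torque': array([-1.16276642e-04, -5.27552891e+01, -1.26687393e+00, -1.53426915e+01,
       -5.26570890e-02,  6.53440860e-03,  1.85409103e-04]), 'tool_pos': array([ 0.19208341, -0.59409017,  0.23793163]), 'eef_rot': array([ 9.87790210e-01,  1.55787256e-01, -1.91471560e-04, -8.91536426e-04]), 'contact_force': array([-0.13197938,  0.43419501, -0.50413446]), 'moment': array([ 0.00435437,  0.01176206, -0.03018637]), 'opening': 1.0057176374577323}
-0.0187
scene {'fx': 475.02150245625444, 'fy': 475.02150245625444, 'cx': 324.6970906583935, 'cy': 203.61189516842322, 'distortion': array([0.0359642, 0.       , 0.       , 0.       , 0.       ]), 'camera_from_world': array([[ 0.66054338,  0.75050938, -0.02044795, -0.24622153],
       [ 0.51772319, -0.47504828, -0.71154187, -0.23210217],
       [-0.54373261,  0.45941789, -0.7023461 ,  1.80350768],
  
[... 968 characters left out ...]
.34356884e-01,
         5.07188254e-01],
       [ 1.34361311e-01, -3.28670113e-04, -9.90932354e-01,
         1.73004834e+00],
       [ 0.00000000e+00,  0.00000000e+00,  0.00000000e+00,
         1.00000000e+00]])}
top gas_key {'at': [356.6, 214.3], 'confidence': 0.58}
top key_tip {'at': [351.1, 215.2], 'confidence': 0.53}
top well_mouth {'at': [229.3, 186.8], 'confidence': 0.71}
top valve {'at': [230.8, 192.0], 'confidence': 0.92}
top valve {'at': [205.2, 252.6], 'confidence': 0.39}
top rack {'at': [345.3, 206.4], 'confidence': 0.91}
top rack {'at': [355.0, 212.9], 'confidence': 0.56}
top masher {'at': [342.8, 192.4], 'confidence': 0.85}
top canister {'at': [287.8, 183.0], 'confidence': 0.89}
```

View pics/scene0.png

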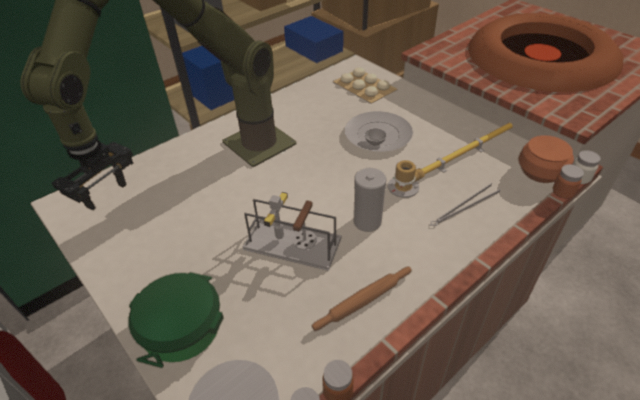

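View pics/top0.png

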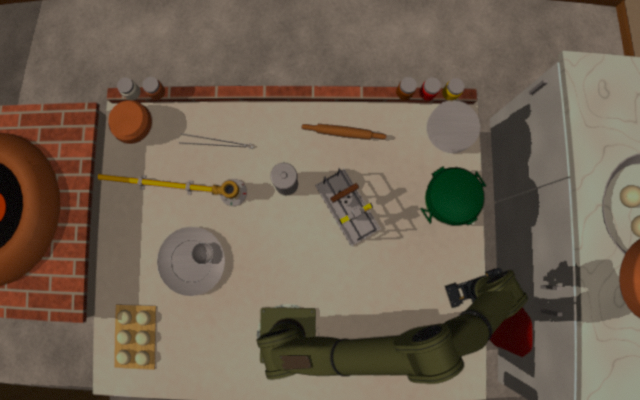

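```bash
python3 - <<'E'
import cv2
for c,(x0,y0,x1,y1) in {"scene":(220,120,460,300),"top":(200,130,400,280)}.items():
    im=cv2.imread(f"pics/{c}0.png")[y0:y1,x0:x1]
    cv2.imwrite(f"pics/{c}0z.png",cv2.resize(im,None,fx=3.3 if c=="scene" else 4,fy=3.3 if c=="scene" else 4,interpolation=cv2.INTER_CUBIC))
E
```

```text
(no output)
```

View pics/scene0z.png

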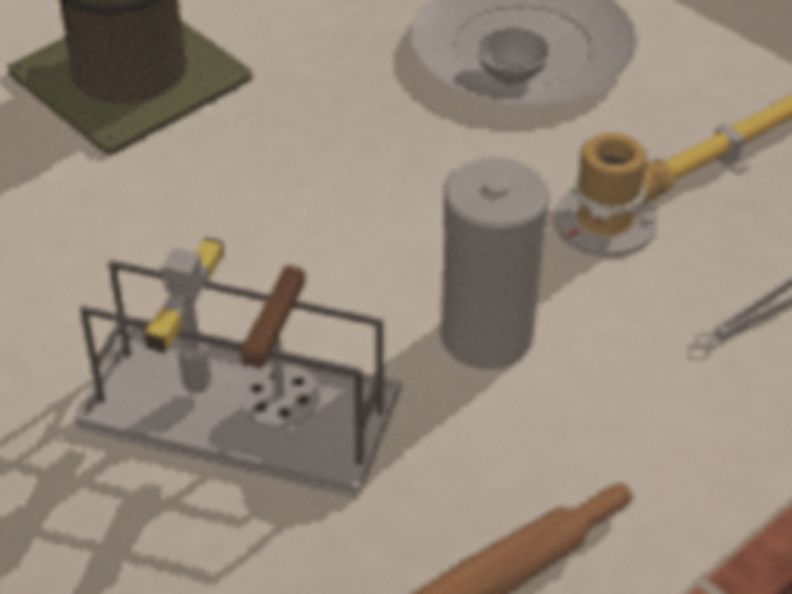

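View pics/top0z.png

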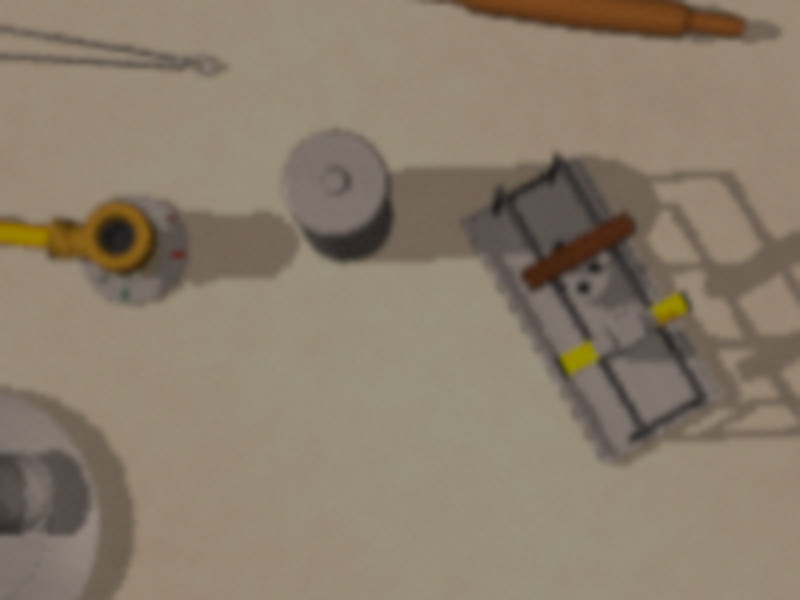

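```bash
cat > h.py <<'E'
import numpy as np, cv2
from plant import sensors, cams, r
from scipy.spatial.transform import Rotation as R
def mdl(c):
    m=cams.camera_model(c); K=np.array([[m["fx"],0,m["cx"]],[0,m["fy"],m["cy"]],[0,0,1]]); return K,np.array(m["distortion"]),np.array(m["camera_from_world"])
def ray(M,uv):
    K,d,T=M; p=cv2.undistortPoints(np.array([[uv]],float),K,d)[0,0]
    Rm=T[:3,:3]; o=-Rm.T@T[:3,3]; v=Rm.T@np.array([p[0],p[1],1.]); return o,v/np.linalg.norm(v)
def onz(M,uv,z):
    o,v=ray(M,uv); return o+v*(z-o[2])/v[2]
def proj(M,P):
    K,d,T=M; P=np.atleast_2d(P).astype(float); rv=cv2.Rodrigues(T[:3,:3])[0]
    return cv2.projectPoints(P,rv,T[:3,3],K,d)[0][:,0]
def tri(*L):
    A=np.zeros((3,3));b=np.zeros(3)
    for M,uv in L:
        o,v=ray(M,uv);Q=np.eye(3)-np.outer(v,v);A+=Q;b+=Q@o
    return np.linalg.solve(A,b)
def st():
    s=sensors.get_state(); z=R.from_quat(s["eef_rot"]).as_matrix()
    y=np.degrees(np.arctan2(z[1,1],z[0,1]))
    print("t %.2f pos %s yjaw %.1f tz %s F %s M %s op %.1f q6 %.2f q %s"%(s["clock"],np.round(s["tool_pos"]*1000,1),y,np.round(z[:,2],3),np.round(s["contact_force"],1),np.round(s["moment"],2),s["opening"]*88.1,s["q"][6],np.round(s["q"],2)))
    return s
E
python3 - <<'E'
from h import *
S,T=mdl("scene"),mdl("top")
for n,z,a,b in [("key",.128,(274.4,210.5),(356.6,214.3)),("mouth",.094,(405.1,169.3),(229.3,186.8)),("valve",0,(403.4,187.1),(230.8,192)),("rack",0,(294.2,242.3),(345.3,206.4)),("masher",.128,(303.1,217),(342.8,192.4)),("can",0,(367.6,224.8),(287.8,183.))]:
    print(n,onz(S,a,z),onz(T,b,z),tri((S,a),(T,b)))
E
```

```text
key [ 0.43717901 -0.24544876  0.128     ] [ 0.43853852 -0.24371685  0.128     ] [ 0.43792989 -0.24462459  0.12815809]
mouth [0.54439151 0.19654127 0.094     ] [0.53933354 0.21443703 0.094     ] [0.53794238 0.21283939 0.08176429]
valve [0.53505875 0.21223014 0.        ] [0.53416392 0.22502536 0.        ] [ 0.53229012  0.22290735 -0.00742425]
rack [ 0.47753087 -0.21575577  0.        ] [ 0.48145137 -0.212677    0.        ] [ 0.47994676 -0.21453849  0.00155266]
masher [ 0.51279756 -0.20108063  0.128     ] [ 0.51616415 -0.19523328  0.128     ] [ 0.51430602 -0.1980214   0.12760067]
can [ 5.76534878e-01 -1.09781851e-04  0.00000000e+00] [0.57019794 0.0069317  0.        ] [ 0.57123364  0.00682857 -0.00910923]
```

The scene view shows the key (yellow sleeves) at about (274,210) on the left of the rack, the masher at (303,217), the canister at (368,200) and the valve bore at (406,166). In the top view the key's sleeves are at (345,219) and (367,207), and the well is at (229,189). The triangulated key height of 0.128 m matches the rods. Next I'll get the bar angle and check the well.

```bash
python3 - <<'E'
from h import *
S,T=mdl("scene"),mdl("top")
hsv=[cv2.cvtColor(cv2.imread(f"pics/{c}0.png"),cv2.COLOR_BGR2HSV) for c in("scene","top")]
out=[]
for c,M,h,(x0,y0,x1,y1) in (("scene",S,hsv[0],(255,185,295,230)),("top",T,hsv[1],(335,195,380,228))):
    m=((h[...,0]>18)&(h[...,0]<38)&(h[...,1]>150)&(h[...,2]>60)).astype(np.uint8)
    mm=np.zeros_like(m);mm[y0:y1,x0:x1]=m[y0:y1,x0:x1]
    n,l,s,ce=cv2.connectedComponentsWithStats(mm)
    cs=[tuple(ce[i]) for i in range(1,n) if s[i,4]>8]; print(c,cs,s[1:,4])
    P=[onz(M,u,.137) for u in cs]; print(np.round(P,4))
    if len(P)==2:
        d=P[0]-P[1]; print("bar yaw deg",np.degrees(np.arctan2(d[1],d[0])),np.linalg.norm(d),(P[0]+P[1])/2)
# mouth
a=(405.8,165.5);b=(229.25,188.75)
print(onz(S,a,.094),onz(T,b,.094),tri((S,a),(T,b)))
st()
for c in("scene","top"):
    cams.snapshot(c)
    for n in("gas_key","valve"):
        for d in cams.trace(c,n)[:2]: print(c,n,d["at"],d["confidence"],d["mask"].sum())
E
```

```text
scene [] []
[]
top [(np.float64(367.25581395348837), np.float64(206.65116279069767)), (np.float64(343.8636363636364), np.float64(219.20454545454547))] [43 44]
[[ 0.4648 -0.2806  0.137 ]
 [ 0.4202 -0.1982  0.137 ]]
bar yaw deg -61.54519607503945 0.09368449617991607 [ 0.44248233 -0.23937294  0.137     ]
[0.53323194 0.21237727 0.094     ] [0.53216567 0.21439721 0.094     ] [0.53216558 0.21440728 0.09228004]
t 0.80 pos [ 192.3 -594.7  238.8] yjaw -72.1 tz [ 0. -0. -1.] F [-0.2 -0.3 -1. ] M [ 0.01  0.01 -0.01] op 88.3 q6 -0.22 q [ 1.29  0.69 -0.19  1.57  0.16  0.9  -0.22]
scene gas_key [274.0, 210.8] 0.6 477
scene gas_key [362.9, 300.3] 0.48 1405
scene valve [417.1, 169.9] 0.66 1745
top gas_key [354.8, 214.2] 0.78 200
top valve [210.8, 187.1] 0.85 1314
top valve [228.9, 141.7] 0.58 242
```

Emit:
drive_tool(
  series=[
    [[25,35,3,-0.139,70],[25,35,3,-0.139,70],[25,35,3,-0.139,70],[25,35,3,-0.139,70],[25,35,3,-0.139,70],[25,35,3,-0.139,70],[25,35,3,-0.139,70],[25,35,3,-0.139,70],[24,36,3,-0.139,70],[24,36,3,-0.135,70]],
  ],
)

```text
clock: 2.1
tool_pos: [0.4414, -0.2411, 0.2691]
eef_rot: [0.858, -0.514, 0.0, -0.0]
contact_force: [0.9, 0.1, -0.9]
opening: 0.797
```

```bash
cat > w.py <<'E'
from h import *
import sys
st(); M=mdl("wrist"); im=cams.snapshot("wrist"); cv2.imwrite(sys.argv[1],im)
zs={"gas_key":.128,"key_tip":.018,"masher":.128,"well_mouth":.094}
for n in sys.argv[2:]:
    for d in cams.mark_of("wrist",n)[:2]: print(n,d,np.round(onz(M,d["at"],zs[n]),4))
E
python3 w.py pics/w1.png gas_key masher
```

```text
t 2.10 pos [ 441.4 -241.1  269.1] yjaw -151.8 tz [ 0.001 -0.    -1.   ] F [ 0.9  0.1 -0.9] M [ 0.11 -0.09 -0.05] op 70.2 q6 -2.05 q [ 0.24  0.5   0.26  1.9  -0.18  0.76 -2.05]
gas_key {'at': [320.6, 195.9], 'confidence': 0.83} [ 0.4401 -0.2428  0.128 ]
masher {'at': [231.2, 195.9], 'confidence': 0.64} [ 0.5123 -0.2042  0.128 ]
```

View pics/w1.png

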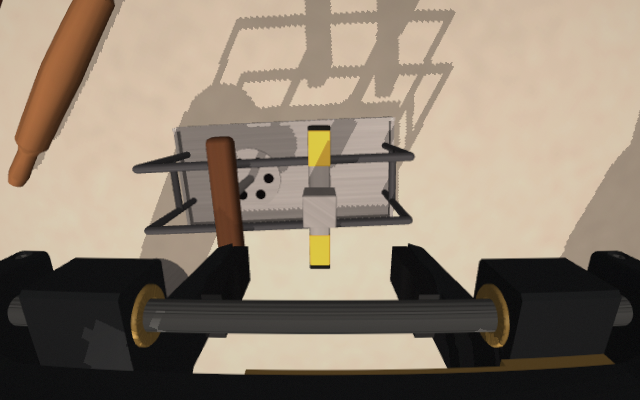

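Wrist view: the key's head is at (319,205), its bar is vertical in the image and so square to the jaws, and the masher bar (220,190) is clear to the left. I'll go down and grip.

Emit:
drive_tool(
  series=[
    [[-1,-1,-25,0,50],[0,-1,-25,0,50],[0,0,-25,0,50],[0,0,-25,0,50],[0,0,-20,0,50],[0,0,-6,0,50],[0,0,0,0,50]],
  ],
  force=30,
)

```text
clock: 2.95
tool_pos: [0.4383, -0.2457, 0.1423]
eef_rot: [0.859, -0.512, -0.001, 0.0]
contact_force: [-0.2, -0.2, 0.3]
opening: 0.568
```

```bash
python3 w.py pics/w2.png gas_key masher
```

```text
t 2.95 pos [ 438.3 -245.7  142.3] yjaw -151.6 tz [-0.002  0.    -1.   ] F [-0.2 -0.2  0.3] M [ 0.08 -0.01  0.02] op 50.1 q6 -1.97 q [ 0.32  0.7   0.17  2.03 -0.25  0.43 -1.97]
gas_key {'at': [311.3, 258.2], 'confidence': 0.57} [ 0.4398 -0.2413  0.128 ]
masher {'at': [160.2, 252.4], 'confidence': 0.8} [ 0.5137 -0.2048  0.128 ]
```

View pics/w2.png

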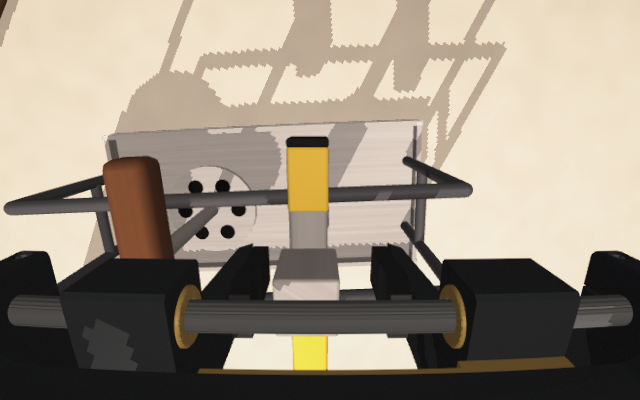

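Wrist view: the head (307,275) sits about 4 mm left of the finger midline (320). I'll shift over, then close gently.

Emit:
drive_tool(
  series=[
    [[2,3.5,0,0,50],[0,0,0,0,50],[0,0,0,0,20],[0,0,0,0,20],[0,0,0,0,20],[0,0,0,0,20]],
  ],
  force=40,
)

```text
clock: 3.7
tool_pos: [0.4417, -0.2411, 0.1429]
eef_rot: [0.859, -0.511, 0.0, -0.0]
contact_force: [0.3, 1.0, 1.6]
opening: 0.288
```

```bash
python3 w.py pics/w3.png gas_key masher
```

```text
t 3.70 pos [ 441.7 -241.1  142.9] yjaw -151.5 tz [ 0. -0. -1.] F [0.3 1.  1.6] M [ 0.26 -0.17 -0.02] op 25.4 q6 -1.98 q [ 0.31  0.7   0.17  2.03 -0.26  0.43 -1.98]
gas_key {'at': [319.5, 251.2], 'confidence': 0.81} [ 0.4411 -0.2422  0.128 ]
masher {'at': [169.8, 248.5], 'confidence': 0.79} [ 0.5133 -0.2044  0.128 ]
```

View pics/w3.png

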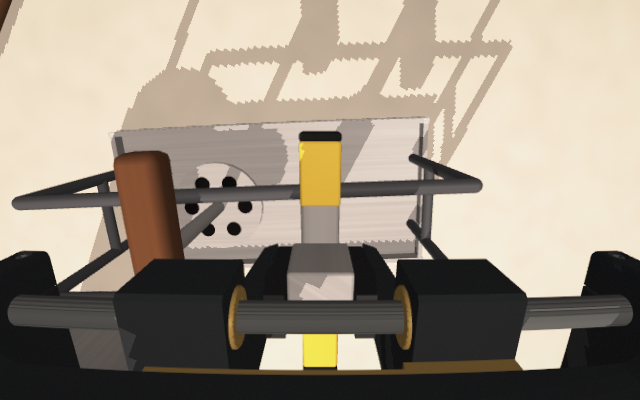

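Emit:
drive_tool(
  series=[
    [[0,0,10,0,20],[0,0,20,0,20],[0,0,30,0,20],[0,0,30,0,20],[0,0,30,0,20],[0,0,30,0,20],[0,0,0,0,20]],
  ],
)

```text
clock: 4.55
tool_pos: [0.4426, -0.2425, 0.2961]
eef_rot: [0.859, -0.511, 0.003, -0.0]
contact_force: [0.6, -1.4, -4.9]
opening: 0.287
```

```bash
python3 w.py pics/w4.png masher gas_key; python3 - <<'E'
from h import *
cv2.imwrite("pics/s4.png",cams.snapshot("scene")[100:300,200:460].repeat(3,0).repeat(3,1))
E
```

```text
t 4.55 pos [ 442.6 -242.5  296.1] yjaw -151.5 tz [ 0.006 -0.003 -1.   ] F [ 0.6 -1.4 -4.9] M [ 0.1  -0.06  0.02] op 25.3 q6 -2.05 q [ 0.23  0.46  0.28  1.87 -0.17  0.83 -2.05]
masher {'at': [239.6, 191.0], 'confidence': 0.57} [ 0.5126 -0.205   0.128 ]
gas_key {'at': [319.0, 252.3], 'confidence': 0.92} [ 0.4117 -0.185   0.128 ]
```

View pics/s4.png

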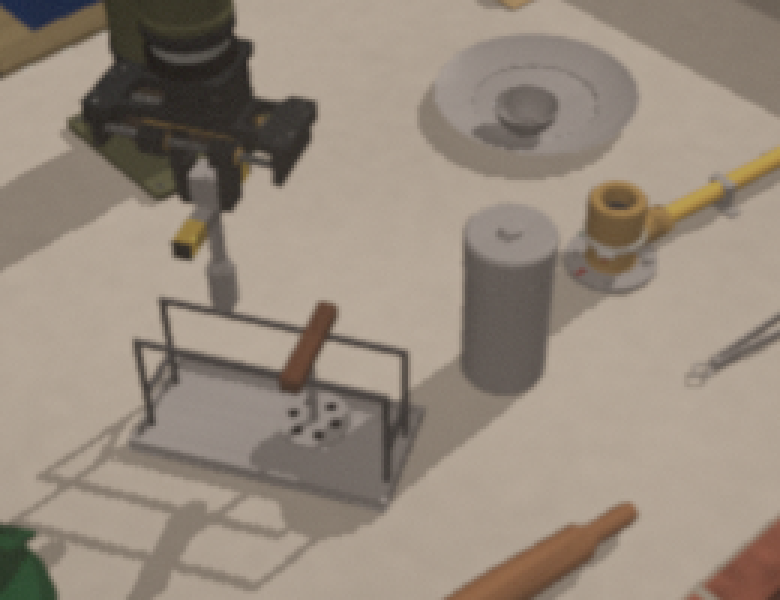

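View pics/w4.png

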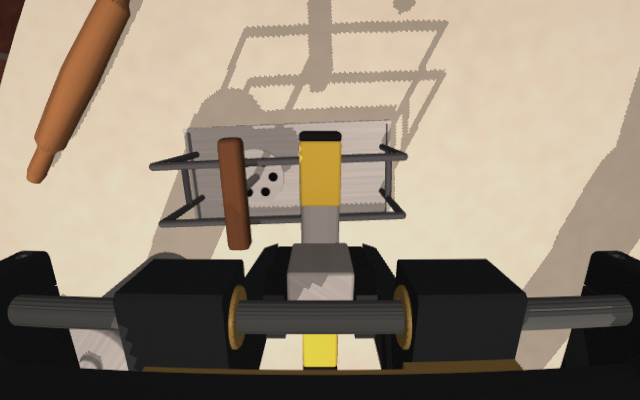

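The key is held and clear of the rack. Carrying it round the near side of the canister.

Emit:
drive_tool(
  series=[
    [[0,15,0,0.04,20],[0,25,0,0.05,20],[0,30,0,0.05,20],[0,30,0,0.05,20],[0,30,0,0.05,20],[0,30,0,0.05,20],[0,30,0,0.05,20],[0,30,0,0.05,20],[0,30,0,0.05,20],[5,30,0,0.05,20]],
  ],
)

```text
clock: 5.75
tool_pos: [0.4442, 0.0409, 0.2918]
eef_rot: [0.958, -0.285, -0.002, 0.001]
contact_force: [0.3, 0.7, -4.8]
opening: 0.289
```

Emit:
drive_tool(
  series=[
    [[7,30,0,0.05,20],[10,30,0,0.05,20],[12,30,0,0.05,20],[14,30,0,0.05,20],[14,28,0,0.05,20],[14,15,0,0.05,20],[10,6,0,0.05,20],[4,0,0,0.03,20],[0,0,0,0,20],[0,0,0,0,20]],
  ],
)

```text
clock: 6.75
tool_pos: [0.5303, 0.2069, 0.2921]
eef_rot: [0.995, -0.102, -0.001, 0.001]
contact_force: [0.5, -0.1, -4.0]
opening: 0.294
```

```bash
python3 w.py pics/w5.png well_mouth key_tip; python3 - <<'E'
from h import *
cv2.imwrite("pics/s5.png",cams.snapshot("scene")[60:260,280:540].repeat(3,0).repeat(3,1))
S=mdl("scene"); print([ (n,cams.mark_of("scene",n)[:2]) for n in("key_tip","well_mouth")])
cv2.imwrite("pics/t5.png",cams.snapshot("top")[120:270,170:370].repeat(4,0).repeat(4,1))
print([ (n,cams.mark_of("top",n)[:2]) for n in("key_tip","gas_key","well_mouth")])
E
```

```text
t 6.75 pos [530.3 206.9 292.1] yjaw -101.7 tz [-0.002 -0.001 -1.   ] F [ 0.5 -0.1 -4. ] M [0.01 0.04 0.02] op 25.9 q6 -2.21 q [-0.47  0.55  0.02  1.67 -0.01  0.92 -2.21]
well_mouth {'at': [311.8, 182.9], 'confidence': 0.73} [0.5316 0.2137 0.094 ]
well_mouth {'at': [622.5, 148.6], 'confidence': 0.56} [ 0.5008 -0.1364  0.094 ]
[('key_tip', [{'at': [411.6, 149.7], 'confidence': 0.87}]), ('well_mouth', [{'at': [404.4, 162.7], 'confidence': 0.87}])]
[('key_tip', []), ('gas_key', [{'at': [191.6, 261.0], 'confidence': 0.54}]), ('well_mouth', [{'at': [226.9, 187.3], 'confidence': 0.86}, {'at': [229.6, 190.0], 'confidence': 0.72}])]
```

View pics/s5.png

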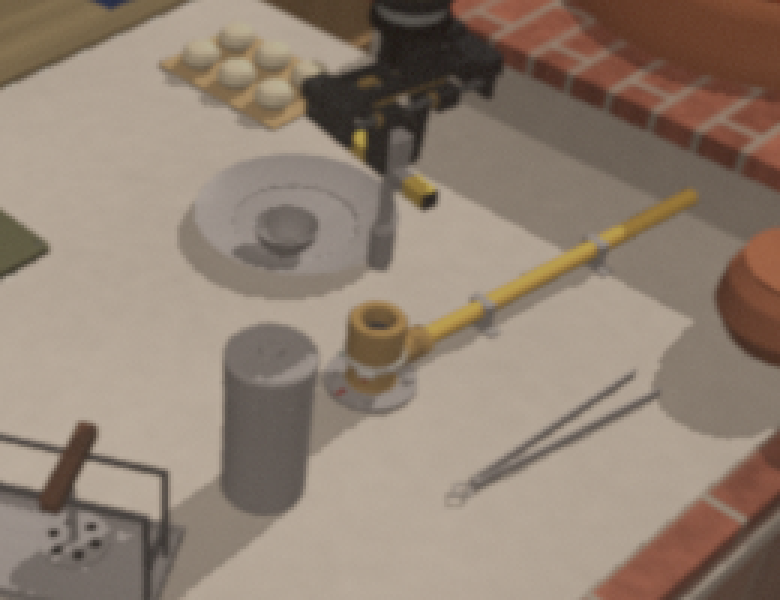

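View pics/w5.png

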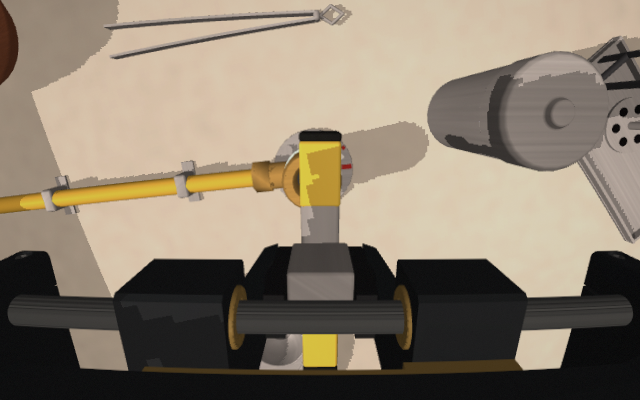

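View pics/t5.png

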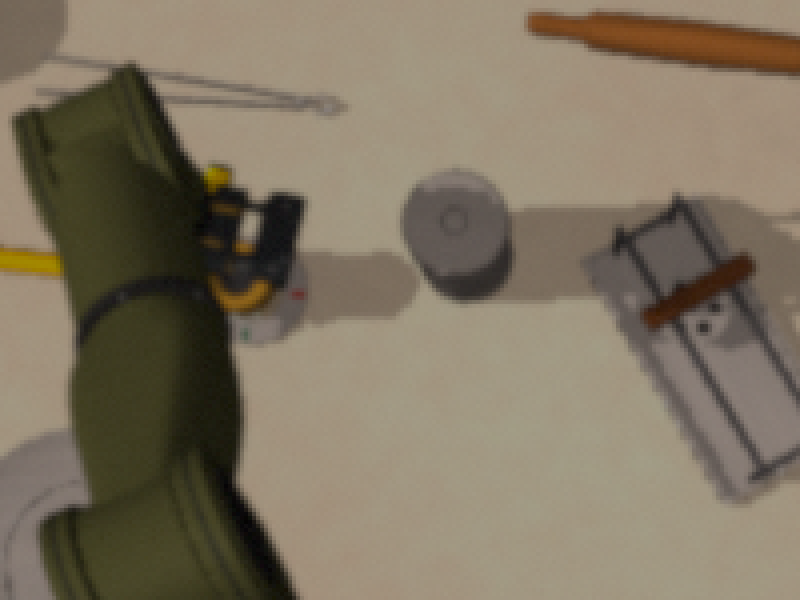

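```bash
python3 - <<'E'
from h import *
S=mdl("scene"); s=st(); p=s["tool_pos"]
z=p[2]-.1429+.018
print("proj tip",proj(S,[p[0],p[1],z]), "proj mouth",proj(S,[.5322,.2137,.094]))
im=cams.snapshot("scene"); cv2.imwrite("pics/s6.png",cv2.resize(im[100:200,380:460],None,fx=7,fy=6,interpolation=cv2.INTER_CUBIC))
d=[x for x in cams.trace("scene","gas_key") if x["confidence"]>.3]
for x in d: print(x["at"],x["confidence"],x["mask"].sum())
E
```

```text
t 7.25 pos [531.3 207.8 292.8] yjaw -101.6 tz [ 0. -0. -1.] F [-0.   1.4 -4.6] M [ 0.04  0.01 -0.07] op 25.5 q6 -2.21 q [-0.47  0.55  0.02  1.67 -0.01  0.92 -2.21]
proj tip [[406.71783386 147.74948943]] proj mouth [[405.8347783  165.17100671]]
[410.7, 122.5] 0.91 463
```

View pics/s6.png

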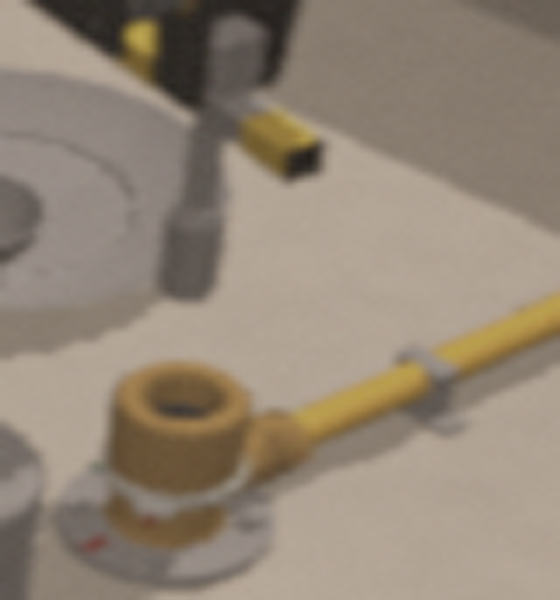

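Scene view: the key hangs upright, and its tip at (406.9,148) matches the projection from the TCP (406.7,147.7). The well lip is at about (406,166). I'll move over it and stop just above to compare.

Emit:
drive_tool(
  series=[
    [[1,5.5,-10,0,20],[0,0,-20,0,20],[0,0,-20,0,20],[0,0,-10,0,20],[0,0,0,0,20],[0,0,0,0,20]],
  ],
)

```text
clock: 7.95
tool_pos: [0.5328, 0.2136, 0.233]
eef_rot: [0.995, -0.101, 0.0, -0.0]
contact_force: [-0.1, -0.2, -3.6]
opening: 0.29
```

```bash
python3 - <<'E'
from h import *
S=mdl("scene"); s=st(); p=s["tool_pos"]
z=p[2]-.1429+.018
a=np.linspace(0,2*np.pi,60)
im=cams.snapshot("scene")
print("proj tip",proj(S,[p[0],p[1],z]),z)
x0,y0=380,120;k=8
o=cv2.resize(im[y0:y0+75,x0:x0+70],None,fx=k,fy=k,interpolation=cv2.INTER_CUBIC);o2=o.copy()
def dr(c,rad,z,col):
    P=proj(S,np.c_[c[0]+rad*np.cos(a),c[1]+rad*np.sin(a),0*a+z]); P=((P-[x0,y0]+.5)*k).astype(int)
    cv2.polylines(o2,[P],True,col,1)
c=(.5325,.2132); dr(c,.033,.094,(0,255,0)); dr(c,.053,0.006,(255,0,0)); dr(p[:2],.0138,z,(0,0,255)); 
cv2.imwrite("pics/s7.png",np.hstack([o,o2])[:, :1120][:600,:][...] if False else cv2.resize(np.hstack([o,o2]),(800,int(800*o.shape[0]/(2*o.shape[1])))))
cv2.imwrite("pics/s7b.png",o2)
E
python3 w.py pics/w7.png well_mouth
```

```text
t 7.95 pos [532.8 213.6 233. ] yjaw -101.6 tz [ 0.001  0.    -1.   ] F [-0.1 -0.2 -3.6] M [-0.    0.02  0.02] op 25.5 q6 -2.22 q [-0.47  0.62  0.02  1.74 -0.01  0.78 -2.22]
proj tip [[406.38214286 161.91523664]] 0.10807842791843005
t 8.00 pos [533.  213.7 233.4] yjaw -101.6 tz [ 0.002  0.001 -1.   ] F [-0.5 -0.4 -4.6] M [ 0.   -0.04  0.04] op 25.5 q6 -2.22 q [-0.47  0.62  0.02  1.74 -0.01  0.78 -2.22]
well_mouth {'at': [320.8, 253.3], 'confidence': 0.68} [0.4777 0.2228 0.094 ]
```

View pics/s7.png

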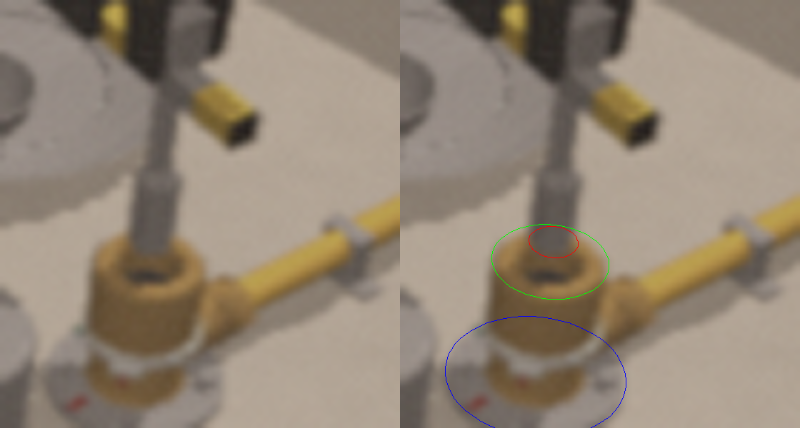

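View pics/s7b.png

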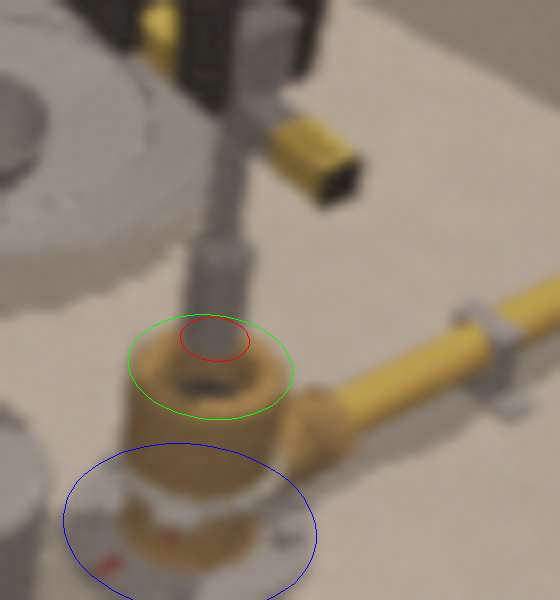

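View pics/w7.png

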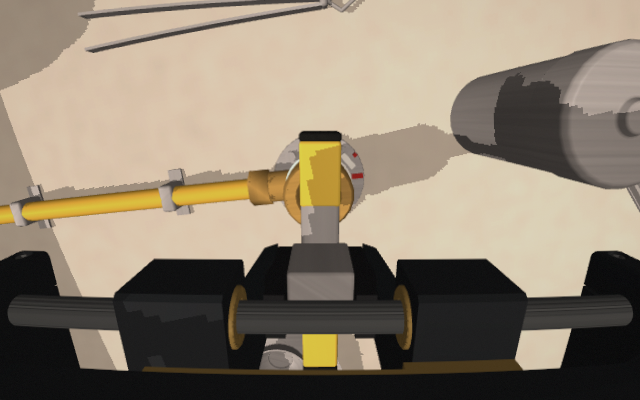

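The overlays fit to within 1 px (about 1–2 mm). Going down into the bore.

Emit:
drive_tool(
  series=[
    [[0,0,-10,0,20],[0,0,-8,0,20],[0,0,-6,0,20],[0,0,-4,0,20],[0,0,-2,0,20],[0,0,0,0,20]],
  ],
)

```text
clock: 8.7
tool_pos: [0.5322, 0.2133, 0.2024]
eef_rot: [0.995, -0.101, -0.0, 0.0]
contact_force: [0.9, 0.2, -4.2]
opening: 0.288
```

```bash
python3 -c "
from h import *
st()"
```

```text
t 8.70 pos [532.2 213.3 202.4] yjaw -101.6 tz [-0. -0. -1.] F [ 0.9  0.2 -4.2] M [-0.03  0.07  0.04] op 25.4 q6 -2.22 q [-0.47  0.66  0.01  1.77 -0.01  0.71 -2.22]
```

Emit:
drive_tool(
  series=[
    [[0,0,-2,0,20],[0,0,-2,0,20],[0,0,-2,0,20],[0,0,0,0,20]],
  ],
)

```text
clock: 9.1
tool_pos: [0.5327, 0.2136, 0.1967]
eef_rot: [0.995, -0.101, 0.0, -0.0]
contact_force: [1.0, 0.8, -5.3]
opening: 0.286
```

```bash
python3 -c "
from h import *
st()"
```

```text
t 9.10 pos [532.7 213.6 196.7] yjaw -101.6 tz [ 0.001  0.001 -1.   ] F [ 1.   0.8 -5.3] M [ 0.18 -0.2   0.02] op 25.2 q6 -2.22 q [-0.47  0.67  0.01  1.77 -0.01  0.69 -2.22]
```

Emit:
drive_tool(
  series=[
    [[0,0,-1,0,20],[0,0,-1,0,20],[0,0,-1,0,20],[0,0,0,0,20]],
  ],
)

```text
clock: 9.5
tool_pos: [0.5331, 0.2136, 0.1946]
eef_rot: [0.995, -0.101, 0.001, -0.0]
contact_force: [0.6, 0.3, 4.0]
opening: 0.291
```

```bash
python3 -c "
from h import *
st()"
```

```text
t 9.50 pos [533.1 213.6 194.6] yjaw -101.6 tz [ 0.002  0.001 -1.   ] F [0.6 0.3 4. ] M [ 0.19 -0.   -0.04] op 25.6 q6 -2.22 q [-0.47  0.68  0.01  1.78 -0.01  0.69 -2.22]
```

Contact at TCP z 0.1946, where the shoulder should meet the face (0.195 expected), pressing with about 8 N. Turning to search.

Emit:
drive_tool(
  series=[
    [[0,0,0,0.08,20],[0,0,0,0.08,20],[0,0,0,0.08,20],[0,0,0,0,20]],
  ],
)

```text
clock: 9.9
tool_pos: [0.533, 0.214, 0.1944]
eef_rot: [1.0, 0.019, 0.001, -0.001]
contact_force: [1.4, 1.2, 2.9]
opening: 0.289
```

Emit:
drive_tool(
  series=[
    [[0,0,0,0.08,20],[0,0,0,0.08,20],[0,0,0,0,20]],
  ],
)

```text
clock: 10.2
tool_pos: [0.5325, 0.2136, 0.1936]
eef_rot: [0.995, 0.098, 0.0, -0.0]
contact_force: [1.2, 1.7, -3.3]
opening: 0.292
```

```bash
python3 -c "
from h import *
st()"
```

```text
t 10.20 pos [532.5 213.6 193.6] yjaw -78.8 tz [ 0.     0.001 -1.   ] F [ 1.2  1.7 -3.3] M [ 0.54 -0.49  0.02] op 25.7 q6 -1.93 q [-0.4   0.68 -0.1   1.77  0.1   0.7  -1.93]
```

The force fell away and z dropped, so it looks engaged. Pressing down to confirm.

Emit:
drive_tool(
  series=[
    [[0,0,-1,0,20],[0,0,-1,0,20],[0,0,-1.5,0,20],[0,0,0,0,20]],
  ],
)

```text
clock: 10.6
tool_pos: [0.5324, 0.2136, 0.19]
eef_rot: [0.995, 0.098, 0.0, -0.0]
contact_force: [2.1, 2.8, -3.7]
opening: 0.291
```

```bash
python3 -c "
from h import *
st()"
```

```text
t 10.60 pos [532.4 213.6 190. ] yjaw -78.7 tz [ 0.  0. -1.] F [ 2.1  2.8 -3.7] M [ 0.73 -0.63  0.01] op 25.7 q6 -1.94 q [-0.4   0.68 -0.1   1.78  0.1   0.69 -1.94]
```

Emit:
drive_tool(
  series=[
    [[0.5,0.5,-2,0.03,20],[0.3,0.5,-2,0.03,20],[0,0,-3,0,20],[0,0,-3,0,20],[0,0,-2,0,20],[0,0,0,0,20]],
  ],
)

```text
clock: 11.2
tool_pos: [0.5328, 0.214, 0.1777]
eef_rot: [0.992, 0.128, -0.001, 0.0]
contact_force: [1.3, 1.0, -5.6]
opening: 0.29
```

```bash
python3 -c "
from h import *
st()"
```

```text
t 11.20 pos [532.8 214.  177.7] yjaw -75.3 tz [-0.001 -0.001 -1.   ] F [ 1.3  1.  -5.6] M [ 0.36 -0.48  0.01] op 25.5 q6 -1.90 q [-0.39  0.7  -0.12  1.78  0.12  0.66 -1.9 ]
```

Emit:
drive_tool(
  series=[
    [[0,0,-1,0,20],[0,0,0,0,20],[0,0,0,0,20],[0,0,0,0,20]],
  ],
)

```text
clock: 11.6
tool_pos: [0.533, 0.2141, 0.1771]
eef_rot: [0.992, 0.128, -0.0, 0.0]
contact_force: [1.0, 1.1, -4.9]
opening: 0.293
```

```bash
python3 -c "
from h import *
st()"; python3 w.py pics/w8.png; python3 - <<'E'
from h import *
im=cams.snapshot("scene");cv2.imwrite("pics/s8.png",cv2.resize(im[110:200,370:460],None,fx=6,fy=6,interpolation=cv2.INTER_CUBIC))
E
```

```text
t 11.60 pos [533.  214.1 177.1] yjaw -75.3 tz [-0. -0. -1.] F [ 1.   1.1 -4.9] M [ 0.3  -0.39  0.03] op 25.8 q6 -1.90 q [-0.39  0.7  -0.12  1.78  0.12  0.66 -1.9 ]
t 11.60 pos [533.  214.1 177.1] yjaw -75.3 tz [-0. -0. -1.] F [ 1.   1.1 -4.9] M [ 0.3  -0.39  0.03] op 25.8 q6 -1.90 q [-0.39  0.7  -0.12  1.78  0.12  0.66 -1.9 ]
```

View pics/s8.png

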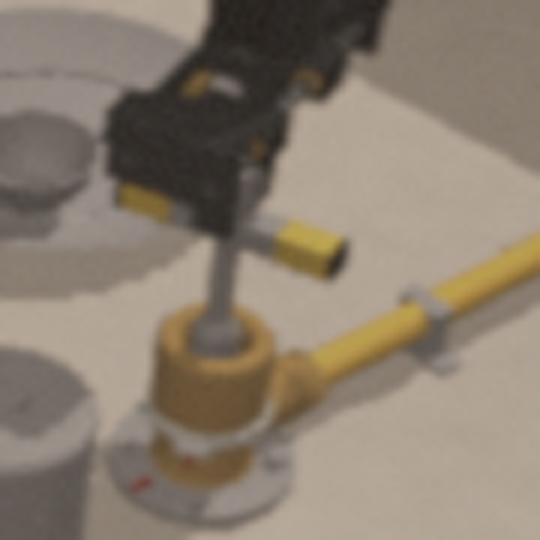

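View pics/w8.png

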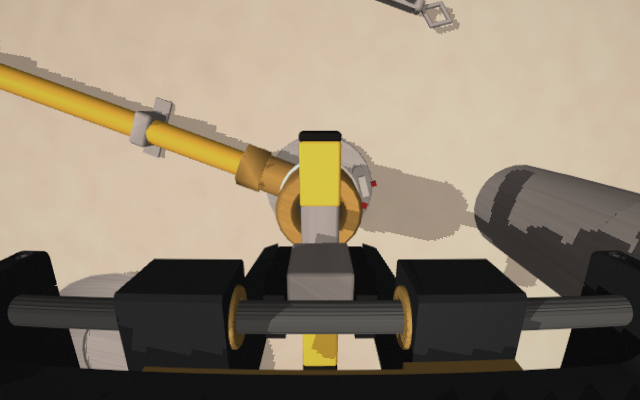

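The key is home: TCP z is 0.177 against 0.177 expected, and in the scene view the hexagon is sunk in the bore. In the wrist view the pointer is near the red mark. Turning anticlockwise.

Emit:
drive_tool(
  series=[
    [[0.3,0.3,-0.5,0.05,20],[0,0,0,0.1,20],[0,0,0,0.12,20],[0,0,0,0.12,20],[0,0,0,0.12,20],[0,0,0,0.12,20],[0,0,0,0.12,20],[0,0,0,0.12,20],[0,0,0,0.12,20],[0,0,0,0,20]],
  ],
)

```text
clock: 12.7
tool_pos: [0.534, 0.2145, 0.1771]
eef_rot: [0.812, 0.584, 0.001, 0.0]
contact_force: [0.7, 1.4, -2.5]
opening: 0.291
```

```bash
python3 w.py pics/w9.png
```

```text
t 12.70 pos [534.  214.5 177.1] yjaw -18.6 tz [ 0.001  0.001 -1.   ] F [ 0.7  1.4 -2.5] M [ 0.14 -0.6   0.02] op 25.6 q6 -1.17 q [-0.23  0.73 -0.41  1.77  0.41  0.72 -1.17]
```

View pics/w9.png

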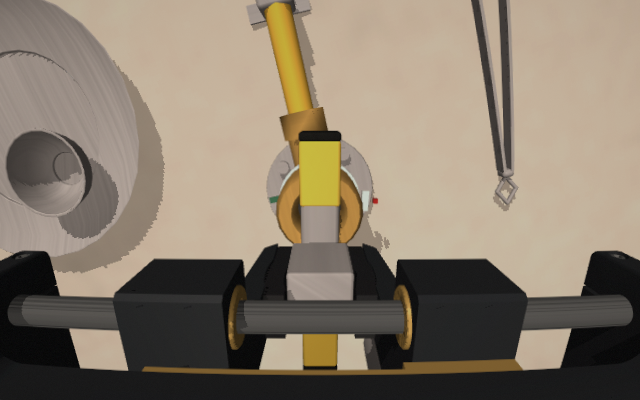

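The pointer (370,200) turns with the key. Continuing.

Emit:
drive_tool(
  series=[
    [[0,0,0,0.12,20],[0,0,0,0.12,20],[0,0,0,0.12,20],[0,0,0,0.12,20],[0,0,0,0.12,20],[0,0,0,0.12,20],[0,0,0,0.12,20],[0,0,0,0.12,20],[0,0,0,0.12,20],[0,0,0,0,20]],
  ],
)

```text
clock: 13.75
tool_pos: [0.5339, 0.2152, 0.177]
eef_rot: [0.397, 0.918, 0.001, 0.0]
contact_force: [1.2, 2.2, -2.1]
opening: 0.292
```

```bash
python3 w.py pics/w10.png
```

```text
t 13.75 pos [533.9 215.2 177. ] yjaw 43.2 tz [ 0.001  0.002 -1.   ] F [ 1.2  2.2 -2.1] M [ 0.62 -0.59  0.06] op 25.7 q6 -0.33 q [-0.06  0.79 -0.71  1.76  0.66  0.84 -0.33]
```

View pics/w10.png

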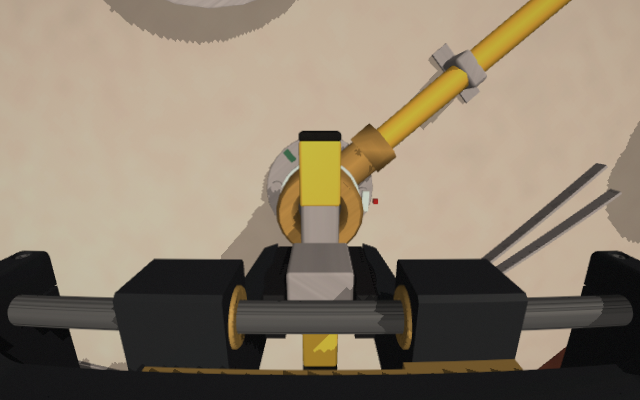

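Emit:
drive_tool(
  series=[
    [[0,0,0,0.12,20],[0,0,0,0.12,20],[0,0,0,0.12,20],[0,0,0,0.12,20],[0,0,0,0.12,20],[0,0,0,0.12,20],[0,0,0,0.12,20],[0,0,0,0.12,20],[0,0,0,0.12,20],[0,0,0,0,20]],
  ],
)

```text
clock: 14.8
tool_pos: [0.5332, 0.2153, 0.177]
eef_rot: [-0.131, 0.991, 0.0, -0.0]
contact_force: [-0.5, 2.3, 0.0]
opening: 0.286
```

```bash
python3 w.py pics/w11.png
```

```text
t 14.80 pos [533.2 215.3 177. ] yjaw 105.1 tz [-0.     0.001 -1.   ] F [-0.5  2.3  0. ] M [ 0.77 -0.2  -0.01] op 25.2 q6 0.57 q [ 0.06  0.88 -0.98  1.76  0.86  1.    0.57]
```

View pics/w11.png

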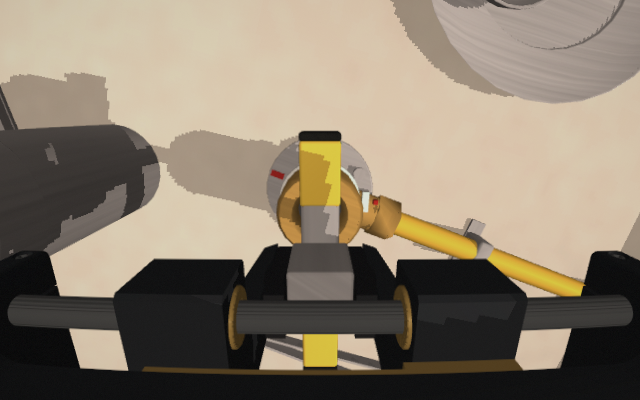

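The pointer is still moving with the key; the green mark is now hidden under the bar, with roughly 1.1 rad left.

Emit:
drive_tool(
  series=[
    [[0,0,0,0.12,20],[0,0,0,0.12,20],[0,0,0,0.12,20],[0,0,0,0.12,20],[0,0,0,0.12,20],[0,0,0,0.12,20],[0,0,0,0.12,20],[0,0,0,0,20]],
  ],
)

```text
clock: 15.65
tool_pos: [0.5331, 0.2148, 0.177]
eef_rot: [-0.524, 0.852, 0.0, -0.0]
contact_force: [-0.6, -0.1, 2.6]
opening: 0.292
```

```bash
python3 w.py pics/w12.png
```

```text
t 15.65 pos [533.1 214.8 177. ] yjaw 153.2 tz [-0.001 -0.    -1.   ] F [-0.6 -0.1  2.6] M [0.5  0.13 0.06] op 25.7 q6 1.32 q [ 0.13  0.96 -1.15  1.76  0.97  1.13  1.32]
```

View pics/w12.png

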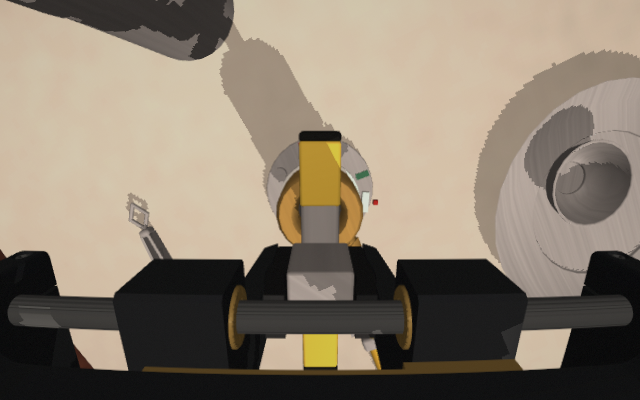

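Green mark at (363,175), pointer at (372,201): roughly 0.4–0.5 rad left. Going slowly onto the stop.

Emit:
drive_tool(
  series=[
    [[0,0,0,0.08,20],[0,0,0,0.08,20],[0,0,0,0.08,20],[0,0,0,0.06,20],[0,0,0,0,20]],
  ],
)

```text
clock: 16.2
tool_pos: [0.5332, 0.2146, 0.177]
eef_rot: [-0.645, 0.764, -0.0, -0.0]
contact_force: [-0.7, 1.5, 4.0]
opening: 0.288
```

```bash
python3 w.py pics/w13.png
```

```text
t 16.20 pos [533.2 214.6 177. ] yjaw 170.3 tz [-0.    -0.001 -1.   ] F [-0.7  1.5  4. ] M [ 0.4   0.25 -0.01] op 25.4 q6 1.59 q [ 0.14  0.98 -1.21  1.76  1.01  1.17  1.59]
```

View pics/w13.png

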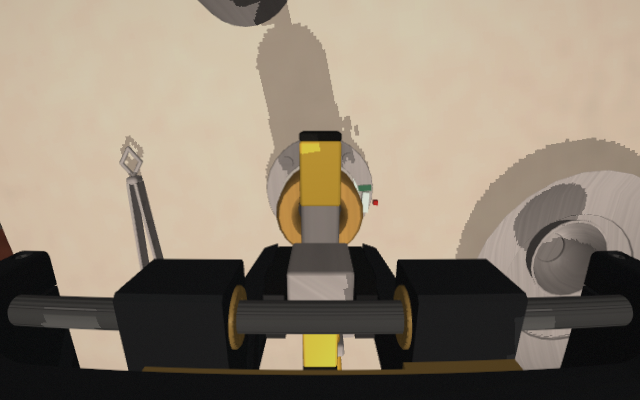

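Emit:
drive_tool(
  series=[
    [[0,0,0,0.06,20],[0,0,0,0.06,20],[0,0,0,0.06,20],[0,0,0,0.05,20],[0,0,0,0,20]],
  ],
)

```text
clock: 16.75
tool_pos: [0.5335, 0.2143, 0.1769]
eef_rot: [0.727, -0.686, -0.0, 0.0]
contact_force: [-1.0, 0.7, 5.2]
opening: 0.289
```

```bash
python3 -c "
from h import *
st()"
```

```text
t 16.75 pos [533.5 214.3 176.9] yjaw -176.7 tz [-0.001 -0.001 -1.   ] F [-1.   0.7  5.2] M [ 0.39  0.35 -1.04] op 25.5 q6 1.80 q [ 0.16  1.01 -1.25  1.75  1.03  1.21  1.8 ]
```

Emit:
drive_tool(
  series=[
    [[0,0,0,0.06,20],[0,0,0,0.06,20],[0,0,0,0,20]],
  ],
)

```text
clock: 17.05
tool_pos: [0.5338, 0.2145, 0.177]
eef_rot: [0.767, -0.642, -0.0, 0.0]
contact_force: [-1.5, 1.1, 4.8]
opening: 0.302
```

```bash
python3 w.py pics/w14.png
```

```text
t 17.05 pos [533.8 214.5 177. ] yjaw -169.8 tz [-0.  0. -1.] F [-1.5  1.1  4.8] M [ 0.45  0.17 -1.32] op 26.6 q6 1.91 q [ 0.16  1.02 -1.27  1.75  1.05  1.22  1.91]
```

View pics/w14.png

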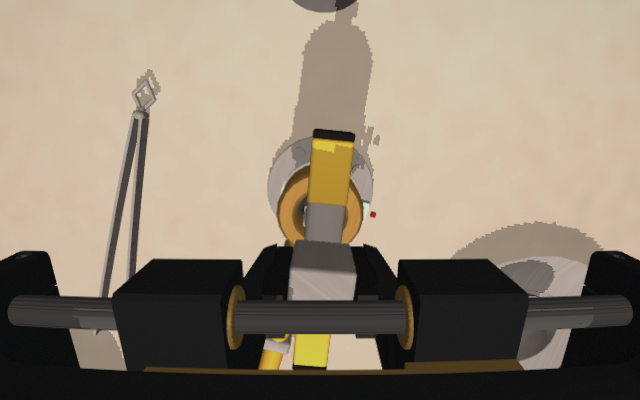

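The moment about z jumped to -1.3 N m, the key is now cocked in the jaws, and the pointer covers the green mark: this is the stop. I'll ease back the overturn, release and lift away.

Emit:
drive_tool(
  series=[
    [[0,0,0,-0.06,20],[0,0,0,-0.05,20],[0,0,0,0,40],[0,0,0,0,50],[0,0,0,0,50],[0,0,0,0,50]],
  ],
)

```text
clock: 17.7
tool_pos: [0.5333, 0.2141, 0.1763]
eef_rot: [0.733, -0.68, 0.0, 0.001]
contact_force: [0.8, 0.3, 0.2]
opening: 0.567
```

```bash
python3 w.py pics/w15.png
```

```text
t 17.70 pos [533.3 214.1 176.3] yjaw -175.7 tz [-0.001 -0.001 -1.   ] F [0.8 0.3 0.2] M [ 0.09 -0.07  0.05] op 49.9 q6 1.81 q [ 0.16  1.01 -1.25  1.75  1.04  1.21  1.81]
```

View pics/w15.png

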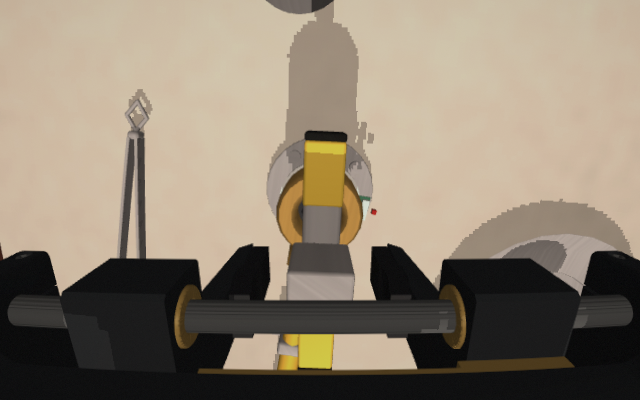

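Emit:
drive_tool(
  series=[
    [[0,0,10,0,60],[0,0,20,0,60],[0,0,30,0,60],[0,0,40,0,60],[-30,0,20,0,60],[-40,0,0,0,60],[-40,0,0,0,60],[0,0,0,0,60],[0,0,0,0,60]],
  ],
)

```text
clock: 18.65
tool_pos: [0.4236, 0.2146, 0.2976]
eef_rot: [0.733, -0.68, 0.001, -0.0]
contact_force: [-0.0, -0.8, 0.3]
opening: 0.681
```

```bash
python3 w.py pics/w16.png; python3 - <<'E'
from h import *
im=cams.snapshot("scene");cv2.imwrite("pics/s16.png",cv2.resize(im[100:200,370:460],None,fx=6,fy=6,interpolation=cv2.INTER_CUBIC))
S,T=mdl("scene"),mdl("top")
P=[[.5333,.2142,z] for z in(.162,.212,.094)]
print(proj(S,P))
im=cams.snapshot("top");cv2.imwrite("pics/t16.png",cv2.resize(im[150:230,190:280],None,fx=6,fy=6,interpolation=cv2.INTER_CUBIC))
E
```

```text
t 18.65 pos [423.6 214.6 297.6] yjaw -175.7 tz [ 0.002 -0.001 -1.   ] F [-0.  -0.8  0.3] M [ 0.11 -0.04  0.04] op 60.0 q6 1.75 q [ 0.21  0.75 -1.4   1.9   0.8   1.22  1.75]
[[408.37562656 148.6634391 ]
 [410.07693454 135.75487666]
 [406.19377972 165.26367166]]
```

View pics/w16.png

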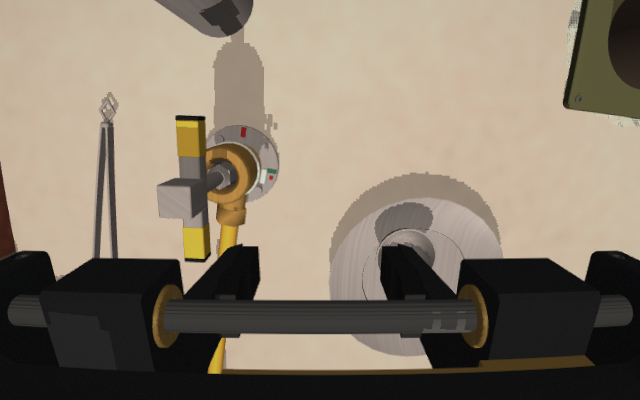

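View pics/s16.png

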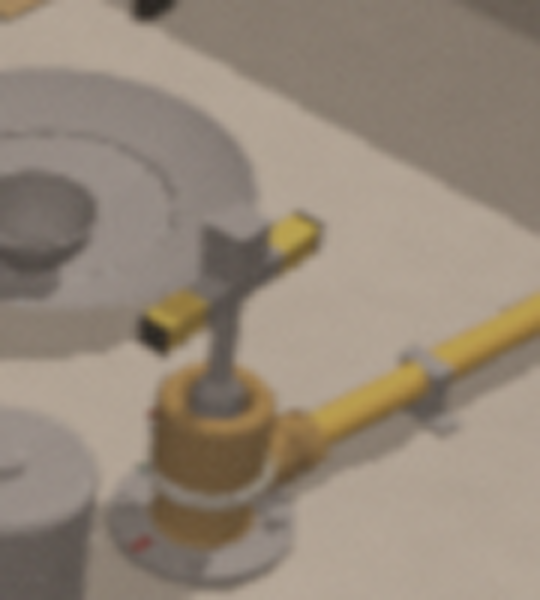

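View pics/t16.png

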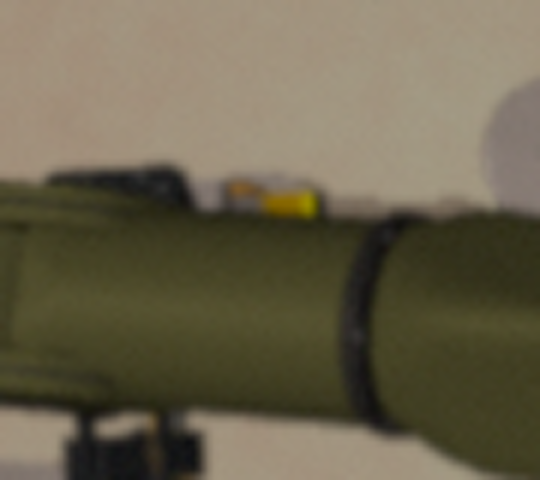

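```bash
python3 - <<'E'
from h import *
M=mdl("wrist"); im=cv2.imread("pics/w16.png")
x0,y0,k=195,115,7
o=cv2.resize(im[y0:y0+85,x0:x0+95],None,fx=k,fy=k,interpolation=cv2.INTER_CUBIC)
cv2.imwrite("pics/w16z.png",o)
hsv=cv2.cvtColor(im,cv2.COLOR_BGR2HSV)
def blob(lo,hi,s,x0,x1,y0,y1,v=40):
    h=hsv[y0:y1,x0:x1]; m=(h[...,0]>=lo)&(h[...,0]<=hi)&(h[...,1]>s)&(h[...,2]>v)
    y,x=np.nonzero(m); return (x.mean()+x0,y.mean()+y0) if len(x) else None,len(x)
c=np.array([.5333,.2142])
for n,a,z in (("green",blob(50,90,70,255,285,160,195),.012),("redmark",blob(170,180,120,235,250,120,142),.012),("redtip",blob(0,180,120,262,285,172,184),.03)):
    if a[0]: p=onz(M,a[0],z); d=p[:2]-c; print(n,a,np.round(p,4),"ang",np.degrees(np.arctan2(d[1],d[0])),"rad",np.linalg.norm(d))
E
```

```text
green ((np.float64(271.48148148148147), np.float64(170.8148148148148)), 27) [0.4885 0.2182 0.012 ] ang 174.86649595884285 rad 0.04494967597023174
redtip ((np.float64(270.3636363636364), np.float64(177.45454545454547)), 11) [0.4872 0.2239 0.03  ] ang 168.13445349351656 rad 0.047108222937997345
```

View pics/w16z.png

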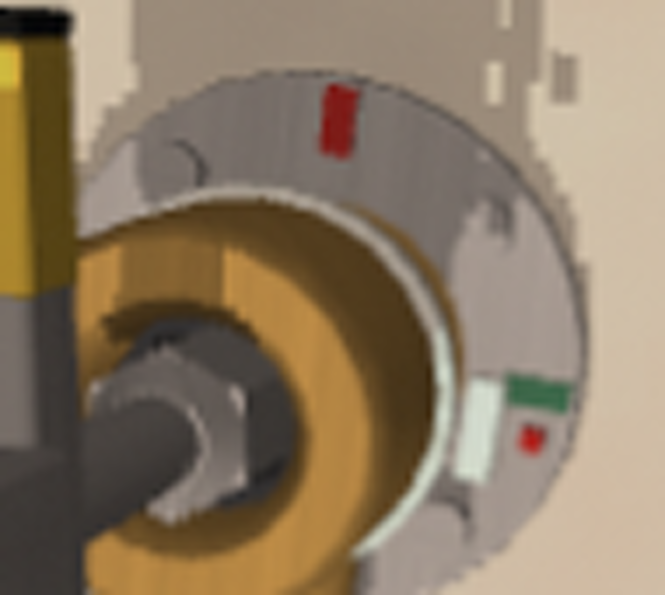

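```bash
python3 - <<'E'
from h import *
s=sensors.get_state(); K,d,T=mdl("wrist")
def tm(pos,yaw):  # tool pointing down, jaw y at yaw
    y=np.array([np.cos(yaw),np.sin(yaw),0]); z=np.array([0,0,-1.]); x=np.cross(y,z)
    A=np.eye(4);A[:3,:3]=np.c_[x,y,z];A[:3,3]=pos;return A
t16=np.eye(4);t16[:3,:3]=R.from_quat(s["eef_rot"]).as_matrix();t16[:3,3]=s["tool_pos"]
C=T@t16
c=np.array([.5333,.2142])
def tip(f,M,box):
    im=cv2.imread(f);h=cv2.cvtColor(im,cv2.COLOR_BGR2HSV);x0,x1,y0,y1=box;h=h[y0:y1,x0:x1]
    m=((h[...,0]<8)|(h[...,0]>170))&(h[...,1]>120)&(h[...,2]>60);y,x=np.nonzero(m)
    if not len(x): print(f,"none");return
    u=(x.mean()+x0,y.mean()+y0)
    for z in(.012,.02,.03,.04):
        p=onz(M,u,z)[:2]-c; print(f,np.round(u,1),z,"ang %.1f r %.4f"%(np.degrees(np.arctan2(p[1],p[0])),np.hypot(*p)))
M16=(K,d,T)
tip("pics/w16.png",M16,(262,285,172,184)); tip("pics/w16.png",M16,(235,252,122,142))
for f,pos,yaw in(("pics/w14.png",(.5338,.2145,.177),-169.8),("pics/w15.png",(.5333,.2141,.1763),-175.7)):
    M=(K,d,C@np.linalg.inv(tm(pos,np.radians(yaw)))); tip(f,M,(365,385,200,222))
im=cams.snapshot("wrist")
E
```

```text
pics/w16.png [270.4 177.5] 0.012 ang 163.2 r 0.0455
pics/w16.png [270.4 177.5] 0.02 ang 165.4 r 0.0462
pics/w16.png [270.4 177.5] 0.03 ang 168.1 r 0.0471
pics/w16.png [270.4 177.5] 0.04 ang 170.7 r 0.0481
pics/w16.png [242.9 131.6] 0.012 ang -97.1 r 0.0454
pics/w16.png [242.9 131.6] 0.02 ang -99.3 r 0.0461
pics/w16.png [242.9 131.6] 0.03 ang -101.9 r 0.0471
pics/w16.png [242.9 131.6] 0.04 ang -104.4 r 0.0482
pics/w14.png [372.9 214.5] 0.012 ang 166.2 r 0.0587
pics/w14.png [372.9 214.5] 0.02 ang 167.8 r 0.0565
pics/w14.png [372.9 214.5] 0.03 ang 170.1 r 0.0538
pics/w14.png [372.9 214.5] 0.04 ang 172.6 r 0.0512
pics/w15.png [373.4 211.8] 0.012 ang 163.6 r 0.0581
pics/w15.png [373.4 211.8] 0.02 ang 165.4 r 0.0560
pics/w15.png [373.4 211.8] 0.03 ang 167.8 r 0.0535
pics/w15.png [373.4 211.8] 0.04 ang 170.4 r 0.0511
```

```bash
python3 - <<'E'
from h import *
s=sensors.get_state(); K,d,T=mdl("wrist")
def tm(pos,yaw):
    y=np.array([np.cos(yaw),np.sin(yaw),0]); z=np.array([0,0,-1.]); x=np.cross(y,z)
    A=np.eye(4);A[:3,:3]=np.c_[x,y,z];A[:3,3]=pos;return A
t16=np.eye(4);t16[:3,:3]=R.from_quat(s["eef_rot"]).as_matrix();t16[:3,3]=s["tool_pos"]
C=T@t16; M15=(K,d,C@np.linalg.inv(tm((.5333,.2141,.1763),np.radians(-175.7))))
p=tri(((K,d,T),(270.4,177.5)),(M15,(373.4,211.8))); q=p[:2]-[.5333,.2142]
print(p,np.degrees(np.arctan2(q[1],q[0])))
for n in("masher","canister","katori","gas_key"):
    for c in("scene",):
        cams.snapshot(c); print(n,[(x["at"],x["confidence"]) for x in cams.mark_of(c,n)[:1]])
st()
E
```

```text
[0.48442199 0.22057565 0.04768774] 172.56829639041658
masher [([302.9, 215.8], 0.82)]
canister [([370.7, 223.1], 0.91)]
katori [([373.4, 142.6], 0.75)]
gas_key [([406.9, 147.1], 0.64)]
t 19.25 pos [423.5 214.7 296.7] yjaw -175.7 tz [-0.  0. -1.] F [0.3 0.7 0.9] M [ 0.12 -0.04 -0.03] op 60.0 q6 1.75 q [ 0.21  0.75 -1.4   1.9   0.8   1.22  1.75]
```

The triangulated pointer (z 48 mm) is at 172.6°. The green mark is at 174.9°, and the red mark plus 270° gives 172.9°, so the spindle is within about 0.04 rad of its stop. The key stands free and the arm is clear, so I'm handing in.

```bash
python3 -c "
from plant import r
print(r.finish_job())"
```

```text
the job is handed in; nothing more can be done
None
```

The gas valve is fully open and the key is standing released and upright in the socket. The job was handed in at about 19 s of the 72 s allowed; no verdict is reported.

- **Key and socket:** I took the key by its square head, carried it round the canister and lowered it into the well. It met the spindle's face with about 8 N and dropped in after roughly 0.4 rad of turning. It was fully home, with the tool at 0.177 m as calculated.
- **Opening the valve:** I turned it anticlockwise in one grip until the moment rose to 1.3 N m at the stop and the key began to cock in the jaws. I eased back 0.11 rad before letting go.
- **Spindle check:** After release the pointer was at 172.6°. The green mark measured 174.9°, and the red mark plus three quarters of a turn gives 172.9°, so the spindle is within about 0.04 rad of its stop. The pointer moved back about 2° between the stop and release, which stays well inside the 0.2 rad allowed.
- **Other checks:** In the last pictures the key stands upright with its hexagon sunk in the bore, and the arm is about 110 mm away. The masher and canister showed up within 3 pixels of where they started. I did not measure the thali, katori, belan, chimta and casserole against their starting positions.
- **Disagreement:** One network reading put the well mouth about 55 mm off because the key was hiding it, so I ignored it.

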